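Open a mug-handle mould against the bench stop

ROBOT

A 6-joint arm with a two-finger parallel gripper is mounted at the origin on the work surface. World frame = base frame: x ahead of the robot, y to its left, z up, the work surface at z = 0. Lengths are in m, angles in rad, forces in N, time in s.
With the tool pointing down it reaches from about 0.375 to 0.925 m from the base axis. Payload 5.7 kg.
Tool frame: the origin (TCP) lies at the very end of the fingers, on their centre line; the grasp point (between the pads) lies 19 mm behind it (arm.grasp_offset is the z of the grasp point in the tool frame, in m); z points along the fingers, y is the direction in which the jaws open and shut (so a half turn about z gives the same grasp; the last joint's range is limited). The gripper opens to 88 mm and grips with 3 to 60 N. Pads are 20 mm wide; open, the fingers measure 115 mm over their backs; the gripper's body (75 mm by 178 mm) begins 61 mm behind the grasp point.
Start: joints at [1.191, 0.359, 1.51, -0, 1.272, -0.115], TCP at [0.157, 0.579, 0.223] pointing down, gripper open.
Joint ranges: [-2.97, 2.97], [-1.01, 2.36], [0.21, 2.38], [-0.96, 4.11], [0.2, 2.71], [-2.98, 2.98]. Speed limits (rad/s): [2.39, 2.39, 3.14, 3.14, 3.14, 3.14].

INTERFACE

Orientations are given as a rotation vector (axis times angle).
In Python, from workcell import arm gives the robot as it stands.
- The arm moves only by the tool jog_arm, never from a script. Its argument "plan" is a list that holds one entry, the list of rows, each a list of 7 numbers: the turn, a rotation vector about the tool's x, y, z in degrees, then the shift along the tool's x, y, z in mm, then the opening, from 0 (shut) to 1 (fully open). In form: [[[ax, ay, az, tx, ty, tz, gripper], ...]]. A call has exactly 5 rows; each row is the pose to reach, as a shift and turn from the pose commanded when the call began, along the tool's axes at that moment; what a row does not reach only later rows make up. A row lasts 1/8 s, in which the tool goes at most 62.5 mm and 10.7 degrees, less where a joint would pass 70% of its speed; a pose out of reach is approached as far as the arm can. A call with a gripper value outside its range is refused whole. The fingers move at their own pace and stop on an object; the grip force is fixed at half the most. Time passes only in rows, so rows that repeat a pose let the fingers close, or fill a call up. It gives the time, the measured TCP pose, the force and the opening at its end, in the units of the state.
- arm.state(): the state, without advancing time (a new reading comes with each control period).
- arm.snapshot(name): name is "side" or "top"; returns a dict with "image" (384x512x3 uint8, red, green, blue), "K" (3x3 intrinsics, pixels), "k1" (the pictures are not rectified: a ray, as slopes to the right and down, at radius r is drawn at 1 + k1 r^2 times it, then the intrinsics apply), "position" and "attitude" of the camera in the world. Camera axes: x right, y down, z forward; pixel columns grow to the right and rows downward; lengths in m; the calibration is good to about 2 mm. A picture is of the moment at which its call begins. There is no depth.
- arm.job_done(): hands the job in, once; it reports no verdict.
The state is a dict: "t": time; "q": joint angles; "dq": joint speeds; "tau": joint torques, N m; "eef_pos": TCP position; "tcp_rot": TCP orientation; "ft_force": force on the tool from outside, world axes, zero at the start; "moment": the same for the moment, N m; "gripper_width": finger opening in m.
Only numpy, scipy, OpenCV 4.12 (cv2) and the standard library are available. Lean on these libraries where they do the work, as an engineer would, in place of code of your own. Each camera call takes 0.05 s, during which the arm holds its last target.

TASK

Push the closed plaster mould, both halves together, into the corner of the wooden stop on the casting board, so that the lower half sits square and flush against both battens. Then open it: lift the top half straight up and hold it level and steady at least 8 cm above where it sat, leaving the lower half in the corner on the board with the dark cast handle undisturbed in its bed. Finish while still holding the top half in the air, and leave the mugs and the jar alone.

Things in the scene. Friction and masses are not known exactly. Their poses are not given: they have to be found in the camera images.
- stop_corner (a point): Inner corner of the L-shaped stop, on the upper face of a fixed plywood board (12 mm thick, reaching 300 mm to -x and 220 mm to -y of here). Two dark battens, 30 mm wide, rise 22 mm above it: the long one's inner face runs along this frame's x axis (260 mm to -x), the end one's along the y axis (160 mm to -y). The mould belongs in the -x, -y quadrant. z is up.
- bottom_centre (a point): Lower half of the white plaster mould: loose block 130 (x) x 62 (y) x 36 mm (z), about 0.3 kg; the point is its centre, 18 mm above the board, axes along its edges. Flush in the corner, the point is 65 mm to -x and 31 mm to -y of stop_corner, x axes parallel; it starts 35 to 70 mm short of that each way, turned up to 0.3 rad. Its upper face has two key sockets and a bed for the cast handle.
- top_centre (a point): Top half: loose plaster block 130 (x) x 62 (y) x 36 mm (z), about 0.33 kg, edges in line with the lower half on which it lies (closed height 72 mm); the point is its centre and centre of mass, 54 mm above the board while closed. Two loose tapered keys 6 mm long under it sit in the lower half: it must rise over 6 mm straight up to be free. Nothing sticks. Grip it across its 62 mm width.
- handle_centre (a point): The cast mug handle, loose inside the mould, hidden until it is opened: a dark clay C of 11 mm round section, 61 x 35 mm, 25 g; the point is the middle of the C at half its thickness. It lies in the bed of the lower half, this point over that half's centre and 2.5 mm below its upper face; it stands 3 mm up into the top half.
- mug_tall: Bystander: dark clay mug without handle, 76 mm across, 85 mm high, loose; origin at the centre of its underside.
- mug_short: Bystander: dark brown clay mug without handle, 82 mm across, 70 mm high, loose; origin at the centre of its underside.
- slip_jar: Bystander: round dark jar with a pale wooden lid, 68 mm across, 66 mm high, loose; origin at the centre of its underside.
Not all that is in view belongs to the job. Leave any green or orange look-alike of the part that bears bottom_centre alone.

How it is judged:
On the way:
1. the closed mould stands square and flush in the corner of the stop (within 4 mm of both battens and 0.04 rad) (x of bottom_centre in the frame of stop_corner between -0.069 and -0.055 m and y of bottom_centre in the frame of stop_corner between -0.035 and -0.021 m and angle between the x axis of bottom_centre and the x axis of stop_corner, either way round below 0.04 rad and z of bottom_centre in the frame of stop_corner below 0.022 m and angle between bottom_centre's own z axis and vertical below 0.05 rad and z of top_centre in the frame of bottom_centre between 0.03 and 0.038 m and horizontal distance between top_centre and bottom_centre below 0.004 m), for 0.3 s.
At the end, for the whole second after the job is handed in: Fingers hold the top half, touching nothing else, 70 mm or more above where it sat, within 0.09 rad of level, still; lower half on the board within 6 mm of both battens, 0.05 rad of square; cast handle in its bed (4 mm sideways, 3 mm up); mugs and jar upright within 20 mm of their starts (x of bottom_centre in the frame of stop_corner between -0.071 and -0.055 m and y of bottom_centre in the frame of stop_corner between -0.037 and -0.021 m and angle between the x axis of bottom_centre and the x axis of stop_corner, either way round below 0.05 rad and z of bottom_centre in the frame of stop_corner below 0.022 m and angle between bottom_centre's own z axis and vertical below 0.05 rad and x of handle_centre in the frame of bottom_centre between -0.004 and 0.004 m and y of handle_centre in the frame of bottom_centre between -0.004 and 0.004 m and z of handle_centre in the frame of bottom_centre below 0.0185 m and angle between handle_centre's own z axis and vertical below 0.15 rad and height (world z) of top_centre above 0.136 m and angle between top_centre's own z axis and vertical below 0.09 rad and linear speed of mould_top below 0.02 m/s and angular speed of mould_top below 0.15 rad/s and linear speed of mould_bottom below 0.01 m/s and contact force between mould_top and the fingers above 2 N and contact force between mould_top and mould_bottom below 0.1 N and contact force between mould_top and slip_jar below 0.1 N and contact force between mould_top and mug_tall below 0.1 N and contact force between mould_top and mug_short below 0.1 N and contact force between mould_top and casting_board below 0.1 N and distance of each of slip_jar, mug_tall, mug_short from where it was at the start of the episode below 0.02 m and angle between each of slip_jar, mug_tall, mug_short's own z axis and vertical below 0.1 rad); the arm keeps its last pose, push and grip.
It fails at once if the top half is tipped more than 0.25 rad (angle between top_centre's own z axis and vertical above 0.25 rad).
It fails at once if the top half is dragged sideways before its keys are out (z of top_centre in the frame of bottom_centre below 0.042 m and horizontal distance between top_centre and bottom_centre above 0.006 m).
It fails at once if the lower half is lifted 15 mm off the board or tipped (z of bottom_centre in the frame of stop_corner above 0.033 m or angle between bottom_centre's own z axis and vertical above 0.25 rad).
It fails at once if the cast handle is pulled out of its bed (distance between handle_centre and bottom_centre above 0.03 m or angle between handle_centre's own z axis and vertical above 0.4 rad).
It fails at once if a mug or the jar is knocked or shoved (distance of any of slip_jar, mug_tall, mug_short from where it was at the start of the episode above 0.03 m or angle between any of slip_jar, mug_tall, mug_short's own z axis and vertical above 0.3 rad).
It also fails if it takes over 64 s, if anything falls off the work surface, if the arm or the gripper's body presses on something with over 40 N, if the wrist force passes 120 N, or if a joint passes its speed limit or range.

## Working session

There is one attempt and no reset: what is moved stays moved. The work goes in short steps, Python scripts to look and compute and a tool call to move; the robot and the scene stay as the last step left them, time stands still between calls to the robot, and variables do not carry over. Pictures are saved under pics/ and viewed, and the job is handed in when it is done.

Besides the shell and the picture viewer there is one more tool, called after "Call:" by a JSON object that holds its "fn" and its "kwargs". jog_arm: Moves the arm, as the interface text tells. Its arguments: {"type":"object","properties":{"plan":{"type":"array"}},"required":["plan"]}

```bash
mkdir -p pics; cat > h.py <<'E'
import numpy as np, cv2
from workcell import arm
E
python3 - <<'E'
from h import *
import pickle
D={}
for n in("side","top"):
    s=arm.snapshot(n); D[n]=s
    cv2.imwrite(f"pics/{n}0.png",cv2.cvtColor(s["image"],cv2.COLOR_RGB2BGR))
    print(n,s["K"],s["k1"],s["position"],s["attitude"])
pickle.dump(D,open("s0.pkl","wb"))
print(arm.state())
E
```

```text
side [[464.57856131   0.         250.29718373]
 [  0.         464.57856131 192.77254836]
 [  0.           0.           1.        ]] -0.1256237706447772 [ 0.01636509 -0.51805094  0.79729626] [-2.15869985  0.89940242 -0.39531133]
top [[496.19633618   0.         247.30566859]
 [  0.         496.19633618 186.64715918]
 [  0.           0.           1.        ]] 0.0014032038194431284 [0.3813707  0.01599819 1.07478096] [-2.24044625  1.95188782 -0.22053959]
{'t': 0.1, 'q': array([ 1.19090929e+00,  3.59429774e-01,  1.51130959e+00, -4.18398334e-05,
        1.27248222e+00, -1.15073936e-01]), 'dq': array([-0.00046335, -0.00177169, -0.00292347,  0.0012415 , -0.00013762,
       -0.00080772]), 'tau': array([ 4.10561825e-05, -5.16355348e+01, -2.71408439e+01,  6.78076199e-02,
        2.77833041e-02, -4.87989109e-05]), 'eef_pos': array([0.15681631, 0.57851155, 0.22190111]), 'tcp_rot': array([-4.14686194e-01, -3.11373892e+00,  2.49585293e-03]), 'ft_force': array([-0.41045618,  0.0187899 , -0.86667863]), 'moment': array([-0.01538594, -0.03966523,  0.05857576]), 'gripper_width': 0.08779854596789413}
```

View pics/side0.png

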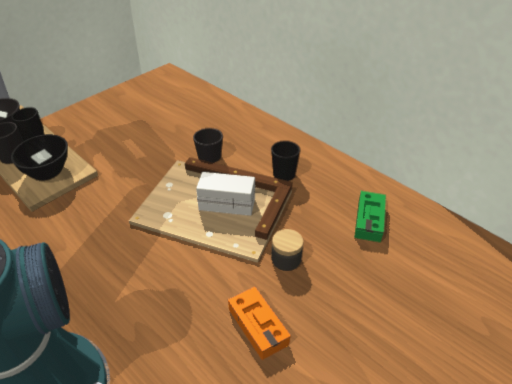

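View pics/top0.png

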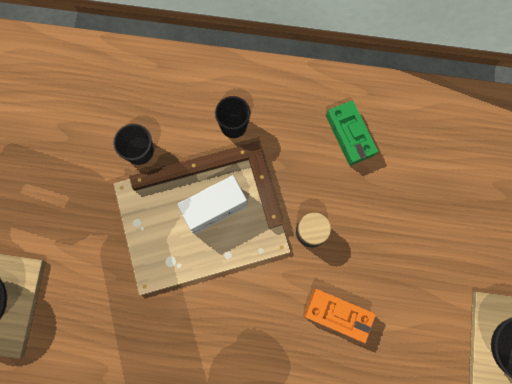

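The side view shows the white closed mould at about (227,193), and the top view shows it at (213,203). Green (372,217) and orange (259,322) in the side view are the look-alikes. The white two-layer block on the board by the battens is the one that fits. I'll enlarge it to confirm and to find the edges.

```bash
cat > h.py <<'E'
import numpy as np, cv2, pickle
from scipy.spatial.transform import Rotation as R
from workcell import arm
def rays(s,px):
    px=np.atleast_2d(px).astype(float); K=s["K"]; k=s["k1"]
    d=np.c_[(px[:,0]-K[0,2])/K[0,0],(px[:,1]-K[1,2])/K[1,1]]
    u=d.copy()
    for _ in range(30): u=d/(1+k*(u**2).sum(1,keepdims=True))
    a=np.asarray(s["attitude"]); M=R.from_rotvec(a).as_matrix() if a.size==3 else a
    return np.asarray(s["position"]), np.c_[u,np.ones(len(u))]@M.T
def onz(s,px,z):
    o,d=rays(s,px); return o+d*((z-o[2])/d[:,2])[:,None]
def proj(s,P):
    P=np.atleast_2d(P); M=R.from_rotvec(s["attitude"]).as_matrix()
    c=(P-s["position"])@M; u=c[:,:2]/c[:,2:]; u=u*(1+s["k1"]*(u**2).sum(1,keepdims=True))
    K=s["K"]; return u*[K[0,0],K[1,1]]+K[:2,2]
def snap(n,f):
    s=arm.snapshot(n); pickle.dump(s,open(f+".pkl","wb")); return s
def crop(s,x0,y0,x1,y1,k,f):
    cv2.imwrite(f,cv2.resize(cv2.cvtColor(s["image"][y0:y1,x0:x1],cv2.COLOR_RGB2BGR),None,fx=k,fy=k,interpolation=cv2.INTER_CUBIC))
E
python3 - <<'E'
from h import *
D=pickle.load(open("s0.pkl","rb"))
crop(D["top"],110,90,310,240,4,"pics/tc.png")
crop(D["side"],130,120,310,255,4,"pics/sc.png")
E
```

```text
(no output)
```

View pics/tc.png

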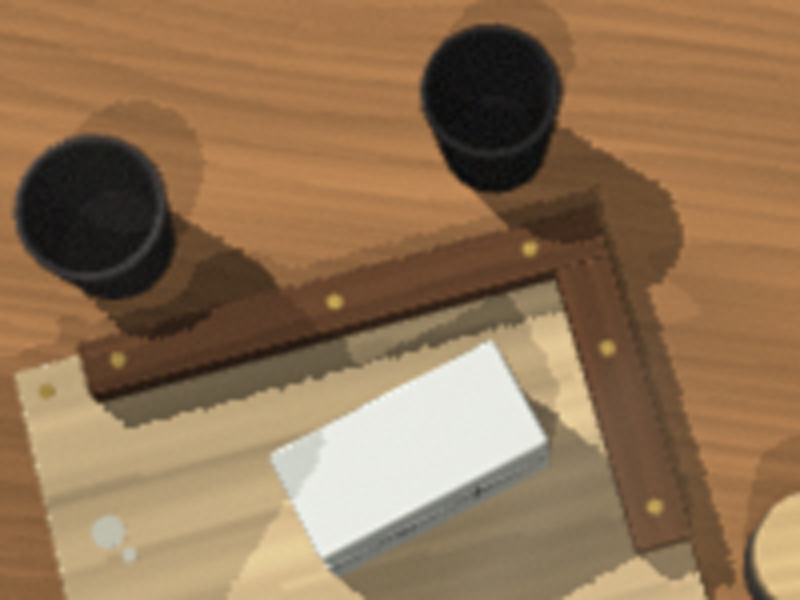

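View pics/sc.png

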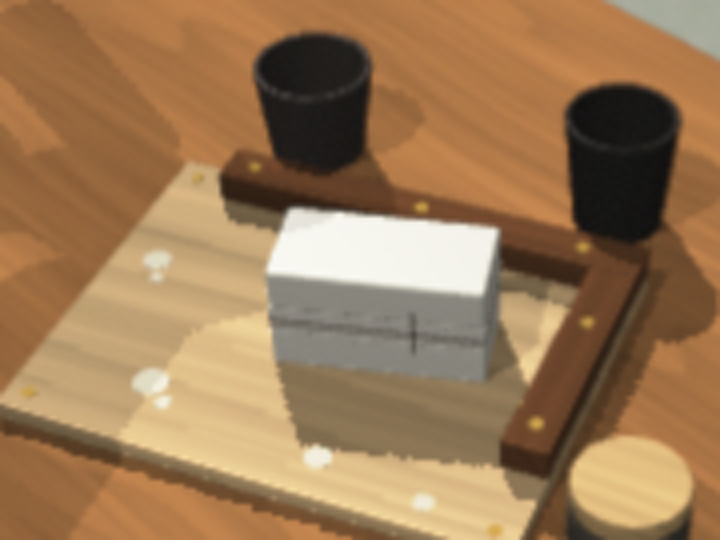

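The white block shows a seam halfway up its side and rests on the board, so it is the mould. Next I measure the corners.

```bash
python3 - <<'E'
from h import *
D=pickle.load(open("s0.pkl","rb")); t=D["top"]; s=D["side"]
g=cv2.cvtColor(t["image"],cv2.COLOR_RGB2GRAY)
f=lambda c,n:(np.array(c,float)+.5)/4-.5+(np.array([110,90]) if n=="t" else np.array([130,120]))
P=onz(t,f([(492,340),(548,440),(325,562),(272,455)],"t"),.084)
print("mould top",P.round(4),"c",P.mean(0),"sides",np.linalg.norm(P-np.roll(P,-1,0),axis=1))
Q=onz(s,f([(288,207),(499,228),(486,294),(267,275)],"s"),.084)
print("mould side",Q.round(4),"c",Q.mean(0),"sides",np.linalg.norm(Q-np.roll(Q,-1,0),axis=1))
# white mask rect
hsv=cv2.cvtColor(t["image"],cv2.COLOR_RGB2HSV)
m=((hsv[...,1]<40)&(hsv[...,2]>170)).astype(np.uint8)
m[:, :170]=0;m[:,260:]=0;m[:165]=0;m[245:]=0
c=max(cv2.findContours(m,0,2)[0],key=cv2.contourArea); r=cv2.minAreaRect(c); print(r)
B=onz(t,cv2.boxPoints(r),.084); print("rect",B.round(4),B.mean(0),np.linalg.norm(B-np.roll(B,-1,0),axis=1))
C=onz(t,f([(556,281),(638,552),(90,388)],"t"),.034); print("batten top",C.round(4))
print("dirs",np.degrees(np.arctan2(*(C[1:]-C[0])[:,1::-1].T)), np.linalg.norm(C[1:]-C[0],axis=1))
C=onz(s,f([(588,268),(503,446),(222,178)],"s"),.034); print("batten side",C.round(4))
print("dirs",np.degrees(np.arctan2(*(C[1:]-C[0])[:,1::-1].T)), np.linalg.norm(C[1:]-C[0],axis=1))
for n,px,z in (("tall",(492,92),.085),("short",(90,205),.07)):
  print(n,onz(t,f([px],"t"),z))
print("tall base?",onz(t,f([(495,160)],"t"),0.0), "jar",onz(t,[(314,229)],.066))
E
```

```text
mould top [[0.6218 0.0747 0.084 ]
 [0.5739 0.039  0.084 ]
 [0.4968 0.1412 0.084 ]
 [0.547  0.1766 0.084 ]] c [0.55986493 0.10786041 0.084     ] sides [0.05974787 0.12802611 0.06139517 0.12645862]
mould side [[0.5466 0.1788 0.084 ]
 [0.6221 0.0741 0.084 ]
 [0.5751 0.0383 0.084 ]
 [0.4975 0.1403 0.084 ]] c [0.56032074 0.10788668 0.084     ] sides [0.12907019 0.059091   0.1281242  0.06241403]
((211.275146484375, 201.70919799804688), (29.39453887939453, 63.75392150878906), 62.59242630004883)
rect [[0.5467 0.1795 0.084 ]
 [0.6232 0.0745 0.084 ]
 [0.5729 0.0394 0.084 ]
 [0.4979 0.1437 0.084 ]] [0.56014644 0.1092589  0.084     ] [0.12991235 0.06133566 0.1284212  0.06049226]
batten top [[ 0.6714  0.0479  0.034 ]
 [ 0.5305 -0.0151  0.034 ]
 [ 0.578   0.2875  0.034 ]]
dirs [-155.91406665  111.31114724] [0.15439209 0.25716587]
batten side [[ 0.6759  0.0492  0.034 ]
 [ 0.5306 -0.0191  0.034 ]
 [ 0.5728  0.2818  0.034 ]]
dirs [-154.83456831  113.90728201] [0.16060295 0.25443659]
tall [[0.75517371 0.09388593 0.085     ]]
short [[0.66872915 0.29655376 0.07      ]]
tall base? [[0.74690616 0.09302353 0.        ]] jar [[ 0.53569569 -0.10547161  0.066     ]]
```

```bash
cat >> h.py <<'E'
def edge(s,p,q,half=4,n=40,lo=.05,hi=.95,sign=0):
    """subpixel strongest edge near segment p-q (px); returns fitted points at ends"""
    g=cv2.cvtColor(s["image"],cv2.COLOR_RGB2GRAY).astype(np.float32)
    g=cv2.GaussianBlur(g,(0,0),.7)
    p,q=np.array(p,float),np.array(q,float); d=(q-p)/np.linalg.norm(q-p); nn=np.array([-d[1],d[0]])
    t=np.linspace(lo,hi,n); o=np.arange(-half,half+.01,.25)
    X=p+(q-p)*t[:,None]; G=X[:,None]+nn*o[None,:,None]
    v=cv2.remap(g,G[...,0].astype(np.float32),G[...,1].astype(np.float32),cv2.INTER_LINEAR)
    dv=np.gradient(v,axis=1); k=(dv*sign if sign else abs(dv)).argmax(1)
    e=o[k]; a=np.polyfit(t,e,1)
    for _ in range(5):
        r=e-np.polyval(a,t); ok=abs(r)<max(.4,1.5*np.median(abs(r))); a=np.polyfit(t[ok],e[ok],1)
    print("  edge rms %.2f inl %d off %.2f %.2f"%(np.std(e[ok]-np.polyval(a,t[ok])),ok.sum(),a[1],a.sum()))
    return np.array([p+nn*a[1], q+nn*a.sum()])
def ang(A): d=A[1]-A[0]; return np.degrees(np.arctan2(d[1],d[0]))
def inter(A,B):
    a,b=A[:,:2],B[:,:2]; M=np.c_[a[1]-a[0],-(b[1]-b[0])]; return a[0]+np.linalg.solve(M,b[0]-a[0])[0]*(a[1]-a[0])
E
python3 - <<'E'
from h import *
D=pickle.load(open("s0.pkl","rb")); t=D["top"]; s=D["side"]
f=lambda c,n:(np.array(c,float)+.5)/4-.5+(np.array([110,90]) if n=="t" else np.array([130,120]))
E={}
def L(n,im,p,q,z,raw=False,**k):
    print(n); a=edge(im,p,q,**k); A=onz(im,a,z); print(n,A.round(4).tolist(),"ang %.2f"%ang(A)); return A
bf=L("board front",t,(145,294),(290,252),.012)
bl=L("board left",t,(116,190),(144,290),.012)
T=lambda *c:[tuple(x) for x in f(c,"t")]; S=lambda *c:[tuple(x) for x in f(c,"s")]
et=L("end top",t,*T((556,281),(638,552)),.034,half=3)
lt=L("long top",t,*T((556,281),(90,388)),.034,half=3)
l0=L("long bottom(z.012)",t,*T((556,285),(100,402)),.012,half=2)
es=L("end side",s,*S((588,268),(503,446)),.034,half=3)
print("corners",inter(et,lt),inter(bf,bl))
ml=[L("m%d"%i,t,*T(*c),.084,half=3) for i,c in enumerate([((272,455),(492,340)),((492,340),(548,440)),((548,440),(325,562)),((325,562),(272,455))])]
c=np.array([inter(ml[i],ml[i-1]) for i in range(4)]); print(c.round(4).tolist(),c.mean(0),np.linalg.norm(c-np.roll(c,-1,0),axis=1))
st=arm.state(); M=R.from_rotvec(st["tcp_rot"]).as_matrix(); print(M.round(3),arm.grasp_offset)
E
```

```text
board front
  edge rms 0.14 inl 37 off -1.05 -0.35
board front [[0.3615, 0.2246, 0.012], [0.4886, -0.0663, 0.012]] ang -66.40
board left
  edge rms 0.21 inl 28 off 1.91 4.73
board left [[0.5682, 0.3304, 0.012], [0.3634, 0.2362, 0.012]] ang -155.28
end top
  edge rms 0.19 inl 31 off 0.19 0.91
end top [[0.6713, 0.0482, 0.034], [0.5297, -0.0134, 0.034]] ang -156.48
long top
  edge rms 0.21 inl 30 off 0.34 -3.90
long top [[0.6722, 0.0481, 0.034], [0.57, 0.2841, 0.034]] ang 113.41
long bottom(z.012)
  edge rms 0.17 inl 34 off 1.38 -0.13
long bottom(z.012) [[0.6782, 0.0494, 0.012], [0.5749, 0.2862, 0.012]] ang 113.58
end side
  edge rms 0.23 inl 28 off -0.16 0.83
end side [[0.676, 0.0487, 0.034], [0.5302, -0.0171, 0.034]] ang -155.69
corners [0.67198088 0.04855906] [0.3576142  0.23349202]
m0
  edge rms 0.18 inl 35 off -0.48 -0.49
m0 [[0.5478, 0.1772, 0.084], [0.6226, 0.0753, 0.084]] ang -53.71
m1
  edge rms 0.14 inl 38 off 0.30 0.23
m1 [[0.6214, 0.0751, 0.084], [0.5736, 0.0394, 0.084]] ang -143.20
m2
  edge rms 0.14 inl 40 off -0.07 1.16
m2 [[0.5738, 0.0389, 0.084], [0.4987, 0.1426, 0.084]] ang 125.90
m3
  edge rms 0.17 inl 38 off -0.28 -0.75
m3 [[0.4965, 0.1417, 0.084], [0.5461, 0.1778, 0.084]] ang 36.09
[[0.5469, 0.1784], [0.6223, 0.0758], [0.5735, 0.0393], [0.4984, 0.143]] [0.56025646 0.10912325] [0.12734218 0.06091449 0.12809569 0.06003823]
[[-0.965  0.262 -0.001]
 [ 0.262  0.965 -0.002]
 [ 0.    -0.002 -1.   ]] -0.0187
```

Call:
{"fn": "jog_arm", "kwargs": {"plan": [[[0,0,4,-50,-34,0,1],[0,0,8,-100,-68,0,1],[0,0,12,-150,-102,0,1],[0,0,16,-200,-136,0,1],[0,0,20,-250,-170,0,1]]]}}

```text
t: 0.72
eef_pos: [0.3546, 0.3479, 0.2225]
tcp_rot: [-0.952, -2.994, 0.0]
ft_force: [1.0, -0.2, 0.4]
gripper_width: 0.088
```

```bash
cat >> h.py <<'E'
def togo(tx,ty,tz,yaw_y,st=None):
    """needed turn about tool z (deg), shift in tool axes (mm) to put TCP at tx,ty,tz with tool y at yaw_y deg world, tool vertical"""
    st=st or arm.state(); M=R.from_rotvec(st["tcp_rot"]).as_matrix()
    d=np.array([tx,ty,tz])-st["eef_pos"]
    y=np.radians(yaw_y); Y=np.array([np.cos(y),np.sin(y),0]); Z=np.array([0,0,-1.]); X=np.cross(Y,Z)
    r=R.from_matrix(M.T@np.c_[X,Y,Z]).as_rotvec(degrees=True)
    print("t %.2f eef"%st["t"],st["eef_pos"].round(4),"yawY %.2f"%np.degrees(np.arctan2(M[1,1],M[0,1])),"w %.4f"%st["gripper_width"],"F",st["ft_force"].round(2),"Mo",st["moment"].round(2))
    print("turn",r.round(2),"shift",(M.T@d*1000).round(1))
E
python3 -c "
from h import *
togo(.560,.1088,.22,36.2)"
```

```text
t 0.72 eef [0.3546 0.3479 0.2225] yawY 54.72 w 0.0880 F [ 1.04 -0.18  0.38] Mo [-0.01 -0.04 -0.04]
turn [-1.000e-02  0.000e+00  1.852e+01] shift [-305.8  -76.6    2.5]
```

Call:
{"fn": "jog_arm", "kwargs": {"plan": [[[0,0,4,-60,-15,8,1],[0,0,8,-120,-30,16,1],[0,0,12,-180,-45,24,1],[0,0,16,-240,-60,32,1],[0,0,18.5,-298,-75,40,1]]]}}

```text
t: 1.35
eef_pos: [0.5552, 0.1148, 0.1821]
tcp_rot: [-1.421, -2.801, 0.0]
ft_force: [0.4, 0.3, 0.3]
gripper_width: 0.0876
```

```bash
python3 - <<'E'
from h import *
togo(.560,.1088,.050,36.2)
for n in("top","side"):
    s=snap(n,n+"1"); cv2.imwrite(f"pics/{n}1.png",cv2.cvtColor(s["image"],cv2.COLOR_RGB2BGR))
E
```

```text
t 1.35 eef [0.5552 0.1148 0.1821] yawY 36.21 w 0.0876 F [0.38 0.33 0.33] Mo [-0.02  0.03  0.02]
turn [-0.01 -0.01  0.01] shift [ -7.7   0.4 132.1]
```

View pics/side1.png

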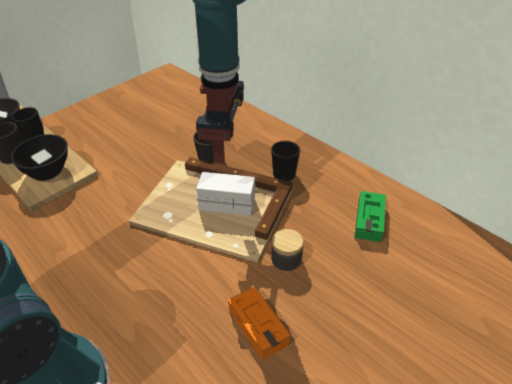

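View pics/top1.png

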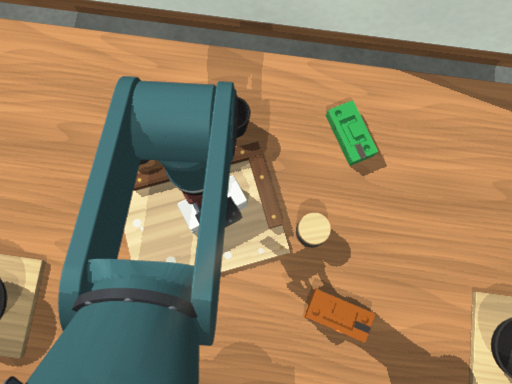

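The gripper hangs over the mould, visible in the side view at about (215,130) and in the top view over (212,205). I descend around the top half.

Call:
{"fn": "jog_arm", "kwargs": {"plan": [[[0,0,0,-7.7,0,30,1],[0,0,0,-7.7,0,60,1],[0,0,0,-7.7,0,90,1],[0,0,0,-7.7,0,115,1],[0,0,0,-7.7,0,132,1]]]}}

```text
t: 2.08
eef_pos: [0.5575, 0.1109, 0.0494]
tcp_rot: [-1.417, -2.802, 0.002]
ft_force: [0.5, 0.1, 0.5]
gripper_width: 0.0878
```

```bash
python3 - <<'E'
from h import *
togo(.560,.1088,.050,36.2)
s=snap("side","side2"); crop(s,150,100,310,220,5,"pics/side2.png")
E
```

```text
t 2.08 eef [0.5575 0.1109 0.0494] yawY 36.37 w 0.0878 F [0.47 0.11 0.55] Mo [-0.04 -0.    0.03]
turn [-0.1  -0.06  0.17] shift [-3.2  0.8 -0.6]
```

View pics/side2.png

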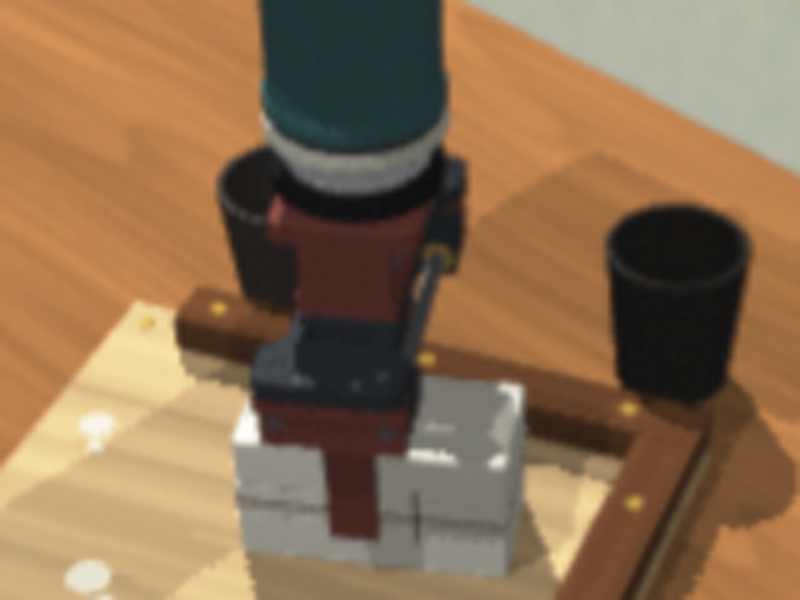

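Call:
{"fn": "jog_arm", "kwargs": {"plan": [[[0,0,0,-1,0,0,1],[0,0,0,-1,0,0,1],[0,0,0,-1,0,0,1],[0,0,0,-1,0,0,1],[0,0,0,-1,0,0,1]]]}}

```text
t: 2.75
eef_pos: [0.5595, 0.1096, 0.0509]
tcp_rot: [1.418, 2.803, 0.0]
ft_force: [-0.1, 0.3, 0.1]
gripper_width: 0.0876
```

```bash
python3 -c "
from h import *
togo(.560,.1088,.050,36.2)"
```

```text
t 2.75 eef [0.5595 0.1096 0.0509] yawY 36.32 w 0.0876 F [-0.12  0.29  0.1 ] Mo [-0.04  0.01 -0.01]
turn [0.02 0.02 0.12] shift [-0.9 -0.1  0.9]
```

Call:
{"fn": "jog_arm", "kwargs": {"plan": [[[0,0,0,0,0,0,0.8],[0,0,0,0,0,0,0.74],[0,0,0,0,0,0,0.7],[0,0,0,0,0,0,0.65],[0,0,0,0,0,0,0.6]]]}}

```text
t: 3.38
eef_pos: [0.5593, 0.1096, 0.0506]
tcp_rot: [-1.418, -2.803, 0.0]
ft_force: [0.8, 0.0, 0.8]
gripper_width: 0.062
```

```bash
python3 -c "
from h import *
togo(.6195,.0964,.050,23.6)"
```

```text
t 3.38 eef [0.5593 0.1096 0.0506] yawY 36.33 w 0.0620 F [0.84 0.   0.78] Mo [-0.03  0.05  0.03]
turn [-1.000e-02  0.000e+00  1.273e+01] shift [-46.3  40.7   0.6]
```

```bash
python3 -c "
from h import *
togo(.6037,.1026,.0506,23.6)"
```

```text
t 3.38 eef [0.5593 0.1096 0.0506] yawY 36.33 w 0.0620 F [0.84 0.   0.78] Mo [-0.03  0.05  0.03]
turn [-1.000e-02  0.000e+00  1.273e+01] shift [-31.9  31.6   0. ]
```

Call:
{"fn": "jog_arm", "kwargs": {"plan": [[[0,0,2.5,-6,6,0,0.5],[0,0,5,-12,12,0,0.5],[0,0,8,-19,19,0,0.5],[0,0,10.5,-26,26,0,0.5],[0,0,12.7,-32,32,0,0.5]]]}}

```text
t: 4.0
eef_pos: [0.601, 0.1037, 0.0507]
tcp_rot: [-1.719, -2.623, 0.004]
ft_force: [-8.5, 4.3, 10.2]
gripper_width: 0.062
```

Call:
{"fn": "jog_arm", "kwargs": {"plan": [[[0,0,0,0,0,0,0.5],[0,0,0,0,0,0,0.5],[0,0,0,0,0,0,0.5],[0,0,0,0,0,0,0.5],[0,0,0,0,0,0,0.5]]]}}

```text
t: 4.62
eef_pos: [0.6028, 0.1032, 0.0506]
tcp_rot: [-1.719, -2.627, 0.001]
ft_force: [-3.9, 2.6, 5.5]
gripper_width: 0.0619
```

```bash
python3 - <<'E'
from h import *
togo(.6195,.0964,.050,23.6)
s=snap("side","side3"); crop(s,150,100,310,220,5,"pics/side3.png")
s=snap("top","top3"); crop(s,150,120,310,240,5,"pics/top3.png")
E
```

```text
t 4.62 eef [0.6028 0.1032 0.0506] yawY 23.63 w 0.0619 F [-3.93  2.62  5.53] Mo [ 0.33  0.71 -0.1 ]
turn [-0.09 -0.07  0.03] shift [-12.9  12.6   0.6]
```

View pics/side3.png

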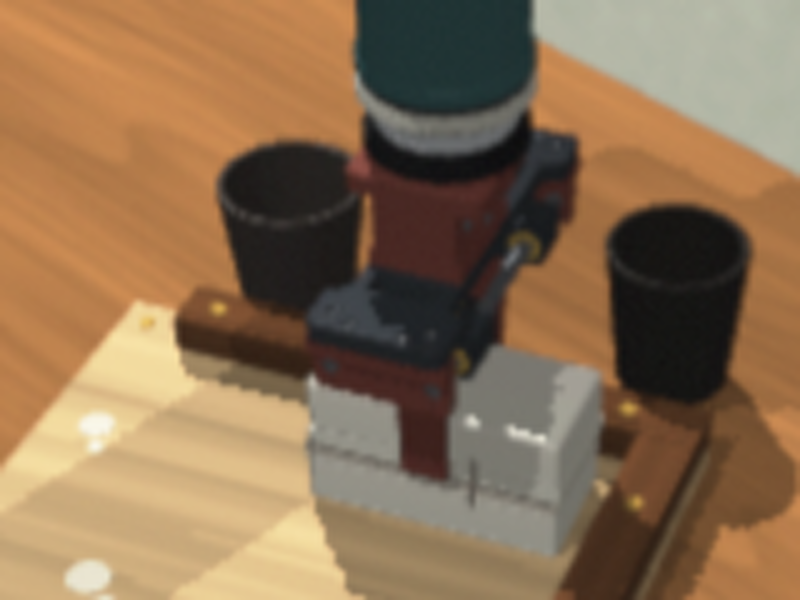

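View pics/top3.png

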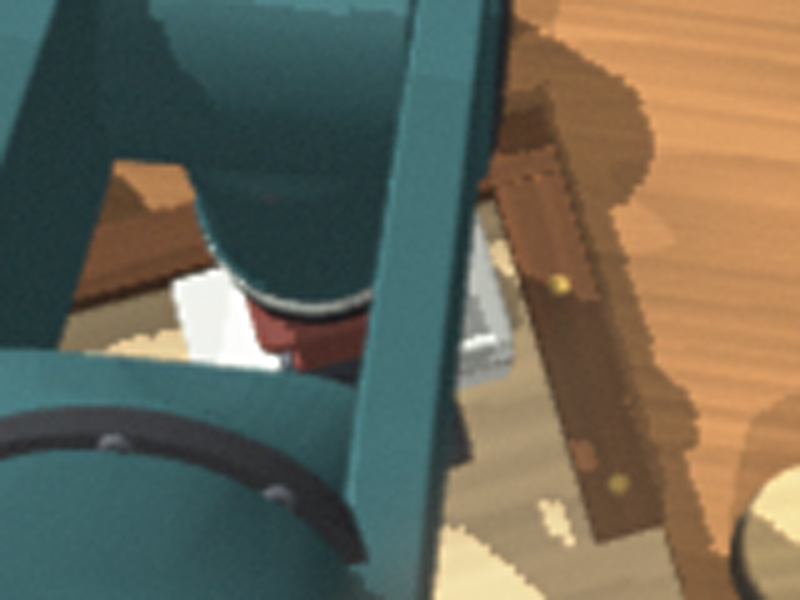

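Both halves moved together. In the side crop the gap to the end batten is near (590,500). I close in slowly and watch the force.

Call:
{"fn": "jog_arm", "kwargs": {"plan": [[[0,0,0,-2,2,0,0.5],[0,0,0,-4,4,0,0.5],[0,0,0,-6,6,0,0.5],[0,0,0,-8,8,0,0.5],[0,0,0,-8,8,0,0.5]]]}}

```text
t: 5.35
eef_pos: [0.6122, 0.0992, 0.0506]
tcp_rot: [-1.717, -2.626, 0.003]
ft_force: [-8.1, 2.7, 7.2]
gripper_width: 0.0617
```

Call:
{"fn": "jog_arm", "kwargs": {"plan": [[[0,0,0,0,0.5,0,0.5],[0,0,0,0,1,0,0.5],[0,0,0,0,1.5,0,0.5],[0,0,0,0,2,0,0.5],[0,0,0,0,2,0,0.5]]]}}

```text
t: 5.98
eef_pos: [0.6123, 0.0993, 0.0507]
tcp_rot: [-1.716, -2.625, 0.007]
ft_force: [-10.7, -0.6, 12.6]
gripper_width: 0.0619
```

```bash
cat >> h.py <<'E'
def ff():
    st=arm.state(); a=np.radians(-66.4); X=np.array([np.cos(a),np.sin(a)]);Y=np.array([-X[1],X[0]])
    d=st["eef_pos"][:2]-[.673,.0488]; F=st["ft_force"][:2]
    print("t %.2f stop-frame tcp x %.1f y %.1f z %.1f mm; F x %.1f y %.1f z %.1f; Mz %.2f"%(st["t"],d@X*1e3,d@Y*1e3,st["eef_pos"][2]*1e3,F@X,F@Y,st["ft_force"][2],st["moment"][2]))
E
python3 - <<'E'
from h import *
ff()
togo(.6195,.0964,.050,23.6)
s=snap("side","side4"); crop(s,150,100,310,220,5,"pics/side4.png")
E
```

```text
t 5.97 stop-frame tcp x -70.6 y -35.4 z 50.7 mm; F x -3.8 y -10.0 z 12.6; Mz -0.07
t 5.97 eef [0.6123 0.0993 0.0507] yawY 23.66 w 0.0619 F [-10.71  -0.58  12.58] Mo [-0.17  1.81 -0.07]
turn [-0.39 -0.14  0.06] shift [-5.6  5.4  0.6]
```

View pics/side4.png

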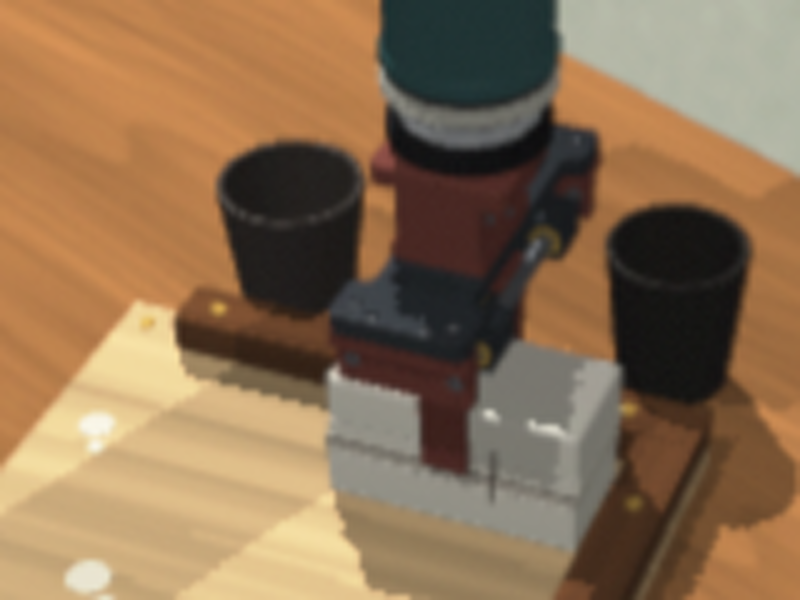

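Call:
{"fn": "jog_arm", "kwargs": {"plan": [[[0,0,0,0,0,-1,0.5],[0,0,0,0,1,-1,0.5],[0,0,0,0,2,-1,0.5],[0,0,0,0,3,-1,0.5],[0,0,0,0,3,-1,0.5]]]}}

```text
t: 6.65
eef_pos: [0.6196, 0.1006, 0.0514]
tcp_rot: [1.719, 2.629, 0.0]
ft_force: [-2.9, -0.4, -2.3]
gripper_width: 0.0618
```

```bash
python3 - <<'E'
from h import *
ff()
togo(.6195,.0964,.050,23.6)
E
```

```text
t 6.65 stop-frame tcp x -68.9 y -28.1 z 51.4 mm; F x -0.8 y -2.8 z -2.3; Mz 0.04
t 6.65 eef [0.6196 0.1006 0.0514] yawY 23.63 w 0.0618 F [-2.86 -0.37 -2.33] Mo [-0.06  0.33  0.04]
turn [0.02 0.01 0.03] shift [-3.8 -1.8  1.4]
```

The stall was friction from pressing down. It is gone after the 1 mm raise. Next, a look.

```bash
python3 - <<'E'
from h import *
s=snap("side","side5"); crop(s,150,100,310,220,5,"pics/side5.png")
s=snap("top","top5"); crop(s,150,120,310,240,5,"pics/top5.png")
E
```

```text
(no output)
```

View pics/side5.png

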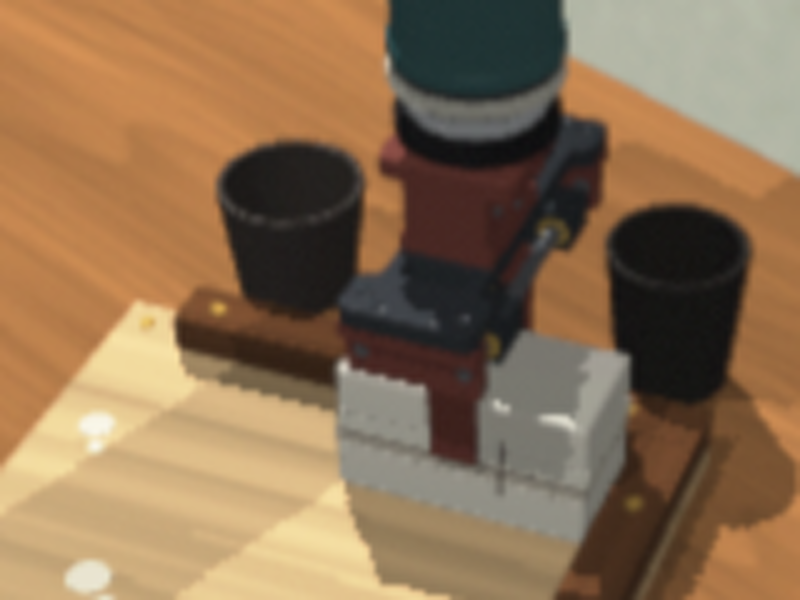

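View pics/top5.png

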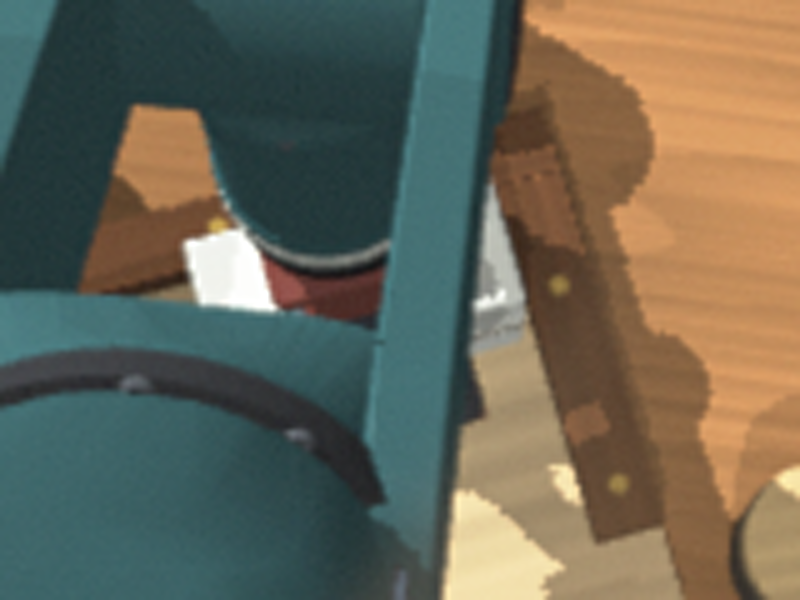

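The gap to the end batten is nearly closed in the top crop, near (525,320). I push in x next.

Call:
{"fn": "jog_arm", "kwargs": {"plan": [[[0,0,0,-1,0,0,0.5],[0,0,0,-2,0,0,0.5],[0,0,0,-3,0,0,0.5],[0,0,0,-4,0,0,0.5],[0,0,0,-4,0,0,0.5]]]}}

```text
t: 7.38
eef_pos: [0.6212, 0.0969, 0.0518]
tcp_rot: [1.719, 2.629, 0.001]
ft_force: [-1.5, 2.4, -2.3]
gripper_width: 0.0619
```

```bash
python3 -c "
from h import *
ff()"
```

```text
t 7.38 stop-frame tcp x -64.9 y -28.2 z 51.8 mm; F x -2.8 y -0.4 z -2.3; Mz 0.00
```

Call:
{"fn": "jog_arm", "kwargs": {"plan": [[[0,0,0,0,0.5,0,0.5],[0,0,0,0,1,0,0.5],[0,0,0,0,1.5,0,0.5],[0,0,0,0,2,0,0.5],[0,0,0,0,2,0,0.5]]]}}

```text
t: 8.0
eef_pos: [0.6223, 0.0975, 0.0515]
tcp_rot: [-1.719, -2.629, 0.001]
ft_force: [-2.4, -0.4, -1.7]
gripper_width: 0.0618
```

```bash
python3 -c "
from h import *
ff();togo(.6195,.0964,.0505,23.6)"
```

```text
t 8.00 stop-frame tcp x -65.0 y -27.0 z 51.5 mm; F x -0.6 y -2.4 z -1.7; Mz 0.05
t 8.00 eef [0.6223 0.0975 0.0515] yawY 23.64 w 0.0618 F [-2.42 -0.41 -1.75] Mo [-0.26  0.69  0.05]
turn [-0.05  0.01  0.04] shift [ 0.1 -3.   1. ]
```

Call:
{"fn": "jog_arm", "kwargs": {"plan": [[[0,0,0,0,1,0,0.5],[0,0,0,0,2,0,0.5],[0,0,0,0,2,0,0.5],[0,0,0,0,2,0,0.5],[0,0,0,0,2,0,0.5]]]}}

```text
t: 8.62
eef_pos: [0.6242, 0.0984, 0.0515]
tcp_rot: [-1.719, -2.629, 0.001]
ft_force: [-5.2, -2.2, -2.0]
gripper_width: 0.0619
```

```bash
python3 -c "
from h import *
ff()"
```

```text
t 8.62 stop-frame tcp x -65.0 y -24.9 z 51.5 mm; F x -0.0 y -5.6 z -2.0; Mz 0.04
```

Call:
{"fn": "jog_arm", "kwargs": {"plan": [[[0,0,0,-1,0,0,0.5],[0,0,0,-2,0,0,0.5],[0,0,0,-2,0,0,0.5],[0,0,0,-2,0,0,0.5],[0,0,0,-2,0,0,0.5]]]}}

```text
t: 9.25
eef_pos: [0.6243, 0.098, 0.0515]
tcp_rot: [-1.719, -2.627, -0.001]
ft_force: [-5.8, 2.7, -0.5]
gripper_width: 0.0619
```

```bash
python3 - <<'E'
from h import *
ff()
s=snap("side","side6"); crop(s,200,140,300,215,8,"pics/side6.png")
s=snap("top","top6"); crop(s,180,130,280,205,8,"pics/top6.png")
E
```

```text
t 9.25 stop-frame tcp x -64.6 y -24.9 z 51.5 mm; F x -4.8 y -4.3 z -0.5; Mz 0.12
```

View pics/side6.png

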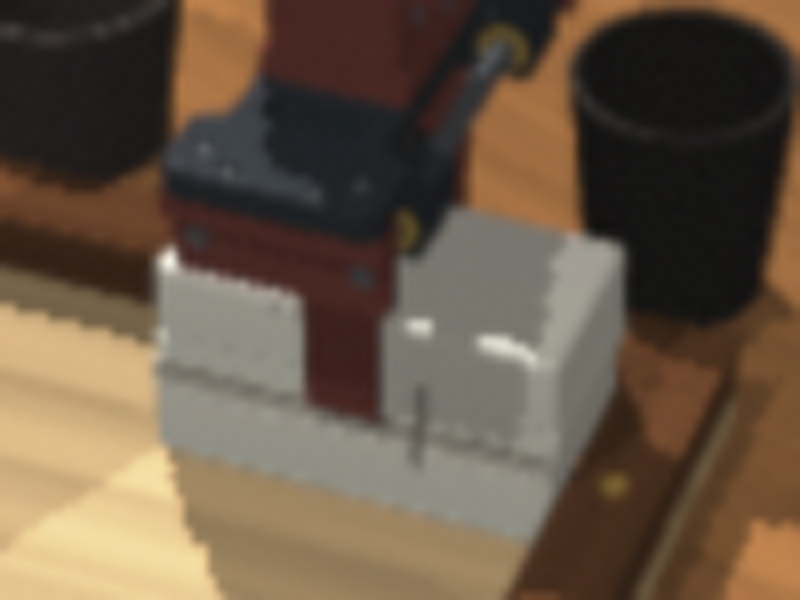

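View pics/top6.png

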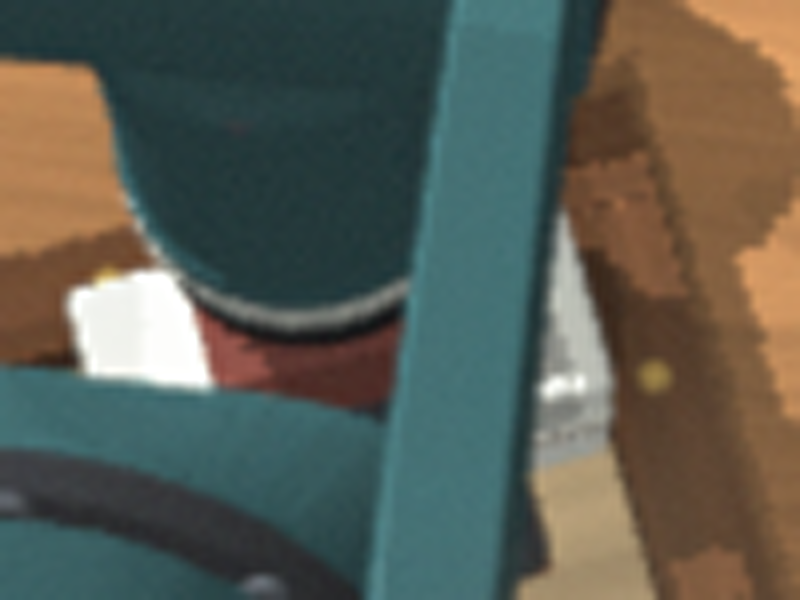

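x has stalled against the end batten at about 5 N. I check y the same way.

Call:
{"fn": "jog_arm", "kwargs": {"plan": [[[0,0,0,0,1,0,0.5],[0,0,0,0,2,0,0.5],[0,0,0,0,2,0,0.5],[0,0,0,0,2,0,0.5],[0,0,0,0,2,0,0.5]]]}}

```text
t: 9.98
eef_pos: [0.6244, 0.0981, 0.0514]
tcp_rot: [-1.717, -2.626, 0.003]
ft_force: [-8.7, 0.8, 1.9]
gripper_width: 0.0617
```

```bash
python3 -c "
from h import *
ff();togo(.6195,.0964,.0505,23.6)"
```

```text
t 9.97 stop-frame tcp x -64.7 y -24.8 z 51.4 mm; F x -4.2 y -7.7 z 1.9; Mz 0.07
t 9.97 eef [0.6244 0.0981 0.0514] yawY 23.63 w 0.0617 F [-8.71  0.77  1.91] Mo [-0.1   1.71  0.07]
turn [-0.24 -0.14  0.03] shift [ 0.4 -5.2  0.9]
```

```bash
python3 - <<'E'
from h import *
ff()
s=snap("side","side7")
f=lambda *c:[tuple((np.array(x,float)+.5)/8-.5+[200,140]) for x in c]
A=onz(s,edge(s,*f((168,445),(522,540)),half=2),.012); print("lower front edge",A.round(4).tolist(),ang(A),np.linalg.norm(A[1]-A[0]))
B=onz(s,edge(s,*f((160,368),(550,468)),half=1.5),.048); print("seam",B.round(4).tolist(),ang(B))
D=pickle.load(open("s0.pkl","rb"));s0=D["side"]
g=lambda *c:[tuple((np.array(x,float)+.5)/4-.5+[130,120]) for x in c]
C=onz(s0,edge(s0,*g((0,407),(520,536)),half=4),.012); print("board front side view",C.round(4).tolist(),ang(C))
# long batten inner face bottom line z=.012 in side image (left of mould) & top edge
E1=onz(s0,edge(s0,*g((222,178),(588,268)),half=3),.034); print("long top edge",E1.round(4).tolist(),ang(E1))
a=np.radians(-66.4); Y=np.array([-np.sin(a),np.cos(a)])
for n,L in(("lower front",A),("seam",B),("board front",C),("batten top",E1)): print(n,(L[:,:2]@Y*1e3).round(1))
E
```

```text
t 9.97 stop-frame tcp x -64.7 y -24.8 z 51.4 mm; F x -4.2 y -7.7 z 1.9; Mz 0.07
  edge rms 0.19 inl 33 off -0.10 -0.46
lower front edge [[0.5724, 0.1439, 0.012], [0.6203, 0.0359, 0.012]] -66.05502202146624 0.11807498540332265
  edge rms 0.34 inl 26 off -0.09 1.64
seam [[0.5688, 0.1411, 0.048], [0.6148, 0.0219, 0.048]] -68.86964655374338
  edge rms 0.21 inl 26 off -0.26 5.45
board front side view [[0.3573, 0.2305, 0.012], [0.4905, -0.0675, 0.012]] -65.90682146067203
  edge rms 0.74 inl 24 off -0.72 -0.95
long top edge [[0.575, 0.2838, 0.034], [0.6789, 0.0511, 0.034]] -65.94094477560115
lower front [582.1 582.8]
seam [577.7 572.2]
board front [419.7 422.5]
batten top [640.5 642.6]
```

The lower front edge reads −66.05°, against −65.9 to −66.4° for the battens and board. Its back face lies at the batten line. I relax the side load so that the lift is clean.

Call:
{"fn": "jog_arm", "kwargs": {"plan": [[[0,0,0,1,-1.5,0.3,0.5],[0,0,0,1.5,-3,0.3,0.5],[0,0,0,1.5,-3,0.3,0.5],[0,0,0,1.5,-3,0.3,0.5],[0,0,0,1.5,-3,0.3,0.5]]]}}

```text
t: 10.65
eef_pos: [0.6241, 0.0981, 0.0515]
tcp_rot: [1.72, 2.629, 0.001]
ft_force: [-3.1, 1.7, -1.0]
gripper_width: 0.0619
```

```bash
python3 -c "
from h import *
ff();togo(.6195,.0964,.0505,23.6)"
```

```text
t 10.65 stop-frame tcp x -64.7 y -25.0 z 51.5 mm; F x -2.8 y -2.1 z -1.0; Mz 0.03
t 10.65 eef [0.6241 0.0981 0.0515] yawY 23.62 w 0.0619 F [-3.09  1.72 -1.02] Mo [0.35 0.64 0.03]
turn [ 0.04 -0.01  0.02] shift [ 0.3 -4.9  1. ]
```

Call:
{"fn": "jog_arm", "kwargs": {"plan": [[[0,0,0,0.8,-0.8,0,0.5],[0,0,0,0.8,-0.8,-1.5,0.5],[0,0,0,0.8,-0.8,-3,0.5],[0,0,0,0.8,-0.8,-5,0.5],[0,0,0,0.8,-0.8,-7,0.5]]]}}

```text
t: 11.28
eef_pos: [0.6229, 0.098, 0.0586]
tcp_rot: [1.719, 2.629, 0.0]
ft_force: [-0.3, -0.3, -2.3]
gripper_width: 0.0619
```

```bash
python3 - <<'E'
from h import *
ff();togo(.6195,.0964,.0505,23.6)
s=snap("side","side8"); crop(s,200,140,300,215,8,"pics/side8.png")
E
```

```text
t 11.28 stop-frame tcp x -65.2 y -26.2 z 58.6 mm; F x 0.2 y -0.4 z -2.3; Mz 0.07
t 11.28 eef [0.6229 0.098  0.0586] yawY 23.63 w 0.0619 F [-0.31 -0.33 -2.3 ] Mo [-0.05  0.04  0.07]
turn [0.01 0.02 0.03] shift [-0.1 -3.8  8.1]
```

View pics/side8.png

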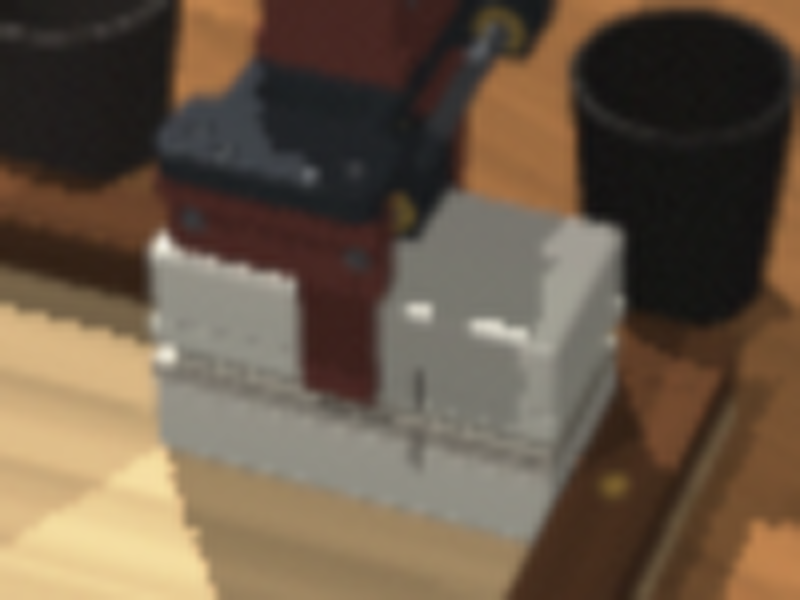

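The top half has risen by the gap along the seam, from (165,360) to (550,460). The lower half stayed down. I keep lifting straight up.

Call:
{"fn": "jog_arm", "kwargs": {"plan": [[[0,0,0,0,0,-3,0.5],[0,0,0,0,0,-6,0.5],[0,0,0,0,0,-10,0.5],[0,0,0,0,0,-15,0.5],[0,0,0,0,0,-21,0.5]]]}}

```text
t: 11.95
eef_pos: [0.6227, 0.0981, 0.0798]
tcp_rot: [-1.72, -2.629, 0.0]
ft_force: [-0.0, -0.5, -2.9]
gripper_width: 0.0619
```

Call:
{"fn": "jog_arm", "kwargs": {"plan": [[[0,0,0,0,0,-12,0.5],[0,0,0,0,0,-27,0.5],[0,0,0,0,0,-42,0.5],[0,0,0,0,0,-57,0.5],[0,0,0,0,0,-68,0.5]]]}}

```text
t: 12.58
eef_pos: [0.6231, 0.0982, 0.1488]
tcp_rot: [1.719, 2.628, 0.001]
ft_force: [-0.2, 0.3, -2.5]
gripper_width: 0.0616
```

Call:
{"fn": "jog_arm", "kwargs": {"plan": [[[0,0,0,0,0,-2,0.5],[0,0,0,0,0,-4,0.5],[0,0,0,0,0,-4,0.5],[0,0,0,0,0,-4,0.5],[0,0,0,0,0,-4,0.5]]]}}

```text
t: 13.2
eef_pos: [0.6225, 0.0981, 0.151]
tcp_rot: [-1.719, -2.629, 0.001]
ft_force: [-0.2, 0.7, -2.7]
gripper_width: 0.0615
```

```bash
python3 - <<'E'
from h import *
ff();togo(.6195,.0964,.0505,23.6)
s=snap("side","side9"); crop(s,170,70,310,215,4,"pics/side9.png")
s=snap("top","top9"); crop(s,110,90,310,240,4,"pics/top9.png")
E
```

```text
t 13.20 stop-frame tcp x -65.4 y -26.5 z 151.0 mm; F x -0.7 y 0.1 z -2.7; Mz -0.05
t 13.20 eef [0.6225 0.0981 0.151 ] yawY 23.63 w 0.0615 F [-0.23  0.66 -2.72] Mo [-0.08  0.02 -0.05]
turn [-0.04 -0.01  0.03] shift [ -0.4  -3.4 100.5]
```

View pics/side9.png

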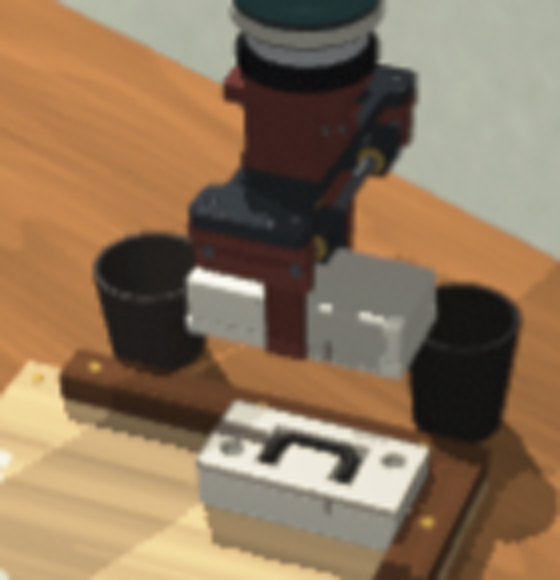

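View pics/top9.png

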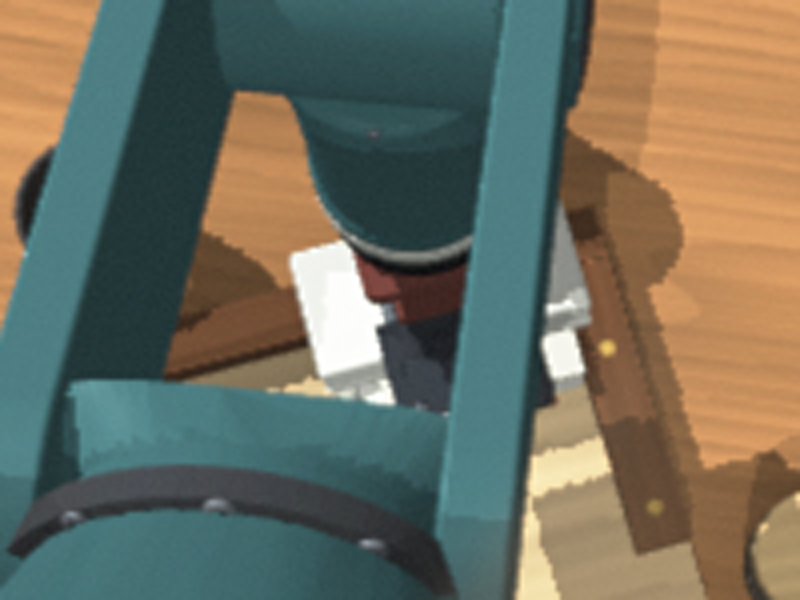

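The mould is open. The dark handle lies in its bed at about (310,455) in the side crop, and the lower half sits in the corner. I check its pose in numbers.

```bash
python3 - <<'E'
from h import *
s=pickle.load(open("side9.pkl","rb"))
f=lambda *c:[tuple((np.array(x,float)+.5)/4-.5+[170,70]) for x in c]
V=[(236,402),(430,441),(402,516),(199,461)]
E=[onz(s,edge(s,*f(V[i],V[(i+1)%4]),half=2),.048) for i in range(4)]
print([round(ang(e),2) for e in E]); c=np.array([inter(E[i],E[i-1]) for i in range(4)])
print(np.linalg.norm(c-np.roll(c,-1,0),axis=1).round(4)); m=c.mean(0)
a=np.radians(-66.2); X=np.array([np.cos(a),np.sin(a)]);Y=np.array([-X[1],X[0]])
print("lower centre",m,"stop frame",(m-[.673,.0488])@X,(m-[.673,.0488])@Y)
# end batten inner top edge vs. lower half's right face; side view bias same
B=onz(s,f((432,455)),.034); print(B)
h=onz(s,f((311,452)),.0485); print("handle C mid approx rel", (h[0,:2]-m)@X,(h[0,:2]-m)@Y)
# corner from side view: s0
s0=pickle.load(open("s0.pkl","rb"))["side"]; g=lambda *c:[tuple((np.array(x,float)+.5)/4-.5+[130,120]) for x in c]
L=onz(s0,edge(s0,*g((222,178),(588,268)),half=3),.034);e=onz(s0,edge(s0,*g((588,268),(503,446)),half=3),.034)
k=inter(L,e); print("corner side view",k,"lower centre rel",(m-k)@X,(m-k)@Y)
q=arm.state(); print(q["dq"].round(4))
E
```

```text
edge rms 0.19 inl 34 off -0.55 1.67
  edge rms 0.20 inl 36 off -0.61 1.97
  edge rms 0.20 inl 35 off 0.86 -0.17
  edge rms 0.19 inl 31 off -0.89 -0.65
[np.float64(-66.48), np.float64(-156.33), np.float64(114.21), np.float64(24.32)]
[0.131  0.0618 0.1303 0.0634]
lower centre [0.6236941  0.09841974] stop frame -0.06529722122647588 -0.025089100522817067
[[0.68680491 0.05572652 0.034     ]]
handle C mid approx rel -0.001213092771752618 0.0006161592153703159
  edge rms 0.74 inl 24 off -0.72 -0.95
  edge rms 0.23 inl 28 off -0.16 0.83
corner side view [0.67929907 0.05023535] lower centre rel -0.06652589663521137 -0.03143172649861327
[ 0.0003 -0.0016  0.0002  0.0002 -0.0015 -0.0017]
```

The lower half is at (−66.5, −31.4) mm from the corner in the same view, with nominal (−65, −31). Its edges are within about 0.5° of square. The handle is within about 1 mm of centre and the arm is still. I hand in.

```bash
python3 -c "
from h import *
print(arm.job_done()); ff()"
```

```text
the job is handed in; nothing more can be done
None
the job is handed in; nothing more can be done
```

The mould is open in the corner of the stop, and the arm is still holding the top half about 10 cm above where it sat. I handed the job in at about 13 s; it reports no verdict.

I gripped the top half across its width and turned and slid the closed mould into the corner. I pushed until it stalled against both battens, at about 5 N along the end batten's normal and 8 N along the long one's. I then eased off the side load and lifted straight up.

**Last checks:**
- **Lower half:** it is at about (−66.5, −31.4) mm from the corner, with nominal (−65, −31), and within about 0.5° of square.
- **Cast handle:** it lies in its bed, within about 1.5 mm of centre.
- **Top half:** it is held at 61.5 mm finger opening, with the tool vertical and the arm still.
- **Mugs and jar:** both mugs looked untouched in the pictures. The last crops cut the jar off, so I did not check it fully or measure any of the three again; the arm worked clear of them.

**Disagreement:** with the corner taken from the first top-view estimate, the lower half's y reads −25 mm, about 6 mm off. I blame the shadowed batten edge in that view. Both the side view and the contact stall support flush.

**Friction on the way:** the slide stuck once because the gripper was pressing down. Raising it 1 mm freed it.

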